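Bring the oil cup of a roller press upright by its star wheel

ROBOT

A 6-joint arm with a two-finger parallel gripper is mounted at the origin on a cart in front of the work surface, level with it; the furniture and walls round the work are solid. World frame = base frame: x ahead of the robot, y to its left, z up, the work surface at z = 0. Lengths are in m, angles in rad, forces in N, time in s.
With the tool pointing down it reaches from about 0.375 to 0.9 m from the base axis. Payload 3.1 kg.
Tool frame: the origin (TCP) lies on the centre line of the jaws, within the pads' length; the fingertips stand 19 mm ahead of it and the grasp point (between the pads) is the TCP; z points along the fingers, y is the line along which they close (so a half turn about z gives the same grasp; the last joint's range is limited). The gripper opens to 85 mm and grips with 20 to 120 N. Pads are 22 mm wide; open, the fingers measure 114 mm over their backs; the gripper's body (76 mm by 85 mm) begins 54 mm behind the grasp point. The pads swing forward as they close: fully open they stand 13 mm farther back than shut.
Start: joints at [-1.496, 0.527, 1.433, -0, 1.181, -0.178], TCP at [0.157, -0.605, 0.25] pointing down, gripper open.
Joint ranges: [-3.08, 3.08], [-0.75, 2.2], [0.22, 2.44], [-1.43, 4.57], [0, 2.65], [-2.85, 2.85]. Speed limits (rad/s): [2.79, 2.79, 3.14, 3.14, 3.14, 3.14].

INTERFACE

Orientations are given as a unit quaternion [x, y, z, w].
In Python, from station import manip gives the robot as it stands.
- The arm moves only by the tool servo_tool, never from a script. Its argument "rows" is a list that holds one entry, the list of rows, each a list of 7 numbers: the turn, a rotation vector about the tool's x, y, z in degrees, then the shift along the tool's x, y, z in m, then the gripper command: -1 is shut, 1 is fully open, values between are in proportion. In form: [[[wx, wy, wz, tx, ty, tz, jaw], ...]]. A call has 1 to 8 rows; each row shifts and turns the commanded pose from where the row before left it, along the tool's axes as they then stand; what a row does not reach is not made up. A row lasts 1/12 s, in which the tool goes at most 41.7 mm and 7.16 degrees, less where a joint would pass 70% of its speed; a pose out of reach is approached as far as the arm can. A call is refused whole if a number of a shift passes 0.0417 or a number of a turn 7.16, either way. A call with a gripper value outside its range is refused whole. The fingers move at their own pace and stop on an object; "squeeze" is the grip in N (left out, the last holds). Time passes only in rows, so rows that do not move let the fingers close. It gives the time, the measured TCP pose, the force, the opening and the grip force at its end, in the units of the state.
- manip.sense(): the state, without advancing time (a new reading comes with each control period).
- manip.snapshot(name): name is "side" or "top"; returns the picture (420x560x3 uint8, blue, green, red); there is no depth.
- manip.camera_info(name): a dict with "K" (3x3 intrinsics, pixels), "camera_from_world" (4x4, takes a point from world to camera coordinates). Camera axes: x right, y down, z forward; pixel columns grow to the right and rows downward; lengths in m; the calibration is good to about 2 mm. A picture is of the moment at which its call begins. camera_info takes no time and is no camera call.
- manip.sign_off(): hands the job in; it is judged then, once.
The state is a dict: "t": time; "q": joint angles; "qd": joint speeds; "tau": joint torques, N m; "tcp_pos": TCP position; "tool_rot": TCP orientation; "force": force on the tool from outside, world axes, zero at the start; "ft_torque": the same for the moment, N m; "finger_gap": opening from 0.0 (shut) to 1.0 (fully open); "gripper_force": force on a finger pad.
Only numpy, scipy, OpenCV 4.12 (cv2) and the standard library are available. Lean on these libraries where they do the work, as an engineer would, in place of code of your own. Each camera call takes 0.05 s, during which the arm holds its last target. There are 200 camera calls.

TASK

The brass oil cup on the hub of the roller press's star wheel has to stand upright before it can be filled. With the fingertips push the spokes of the wheel round gently, one after another as they come by the top, until the oil cup points straight up, then leave the wheel at rest there. Grip nothing, do not push on the oil cup itself, and leave the bottle, spool, tin and brush beside the press where they stand.

Things in the scene. Friction and masses are not known exactly. Their poses are not given: they have to be found in the camera images.
- roller_press: Small green bench press with two rollers between upright cheeks, fixed to the bench; base 140 x 160 mm, cheeks 185 mm high (screw heads to 195 mm). Origin: centre of its underside, on the bench top. Its z is up; its -x side faces roughly to the robot and carries the star wheel. The cheek's front face lies 60 mm from the origin toward -x (bearing to 64 mm).
- wheel_hub (a point): Centre of the star wheel, on its axle: 105 mm from the press origin toward the press's -x, 145 mm above the bench. The axle runs level along the press's x, so the wheel is upright, in the press's y-z plane. Hub of 27 mm radius, 40 mm long along the axle; no rim, five bare spokes. Nothing of the press behind the wheel stands higher than 195 mm.
- spoke_end (a point): Round end of one spoke, 120 mm from the axle, 36 degrees clockwise of the oil cup as the robot sees it. The five spokes are alike, straight, 72 degrees apart: 12 mm steel rods with grey plastic grips of 18 mm diameter from radius 71 mm to the round end. Push a spoke that stands near the top: one that leans over 40 degrees toward the finger can jam against it when pushed level.
- star_wheel (a joint): Wheel angle, rad: 0 when the oil cup points straight up, growing clockwise as the robot sees it (wheel top moving toward the press's -y). No stops; may read over pi (2 pi is a full turn). Spokes stand 36, 108, 180, 252, 324 degrees clockwise from the cup. Starts over 90 degrees from upright. Balanced and stiff (0.18 N m, about 2 N at the grips): stays where it is left.
- oil_cup: Brass oil cup with a domed cap, 28 mm diameter, standing out radially from the wheel's hub between two spokes, in the wheel plane. Origin: its foot on the hub, 27 mm from the axle; its z runs outward along the cup to its top, 45 mm from the foot (72 mm from the axle).
- dye_b: Brown dye bottle with a black cap, 41 mm diameter, 107 mm high, loose, standing beside the wheel on the robot's left. Origin: centre of its underside. A bystander.
- spool_2: Wooden thread spool with white thread, 44 mm diameter, 50 mm high, loose, standing beside the wheel on the robot's right. Origin: centre of its underside. A bystander.
- tin_2: Round polish tin with a green lid, 67 mm diameter, 22 mm high, loose, to the left of the press. Origin: centre of its underside. A bystander.
- brush_d: Pale wooden shoe brush, 46 x 130 x 56 mm, loose, lying to the right of the press. Origin: centre of its underside. A bystander.

How it is judged:
At the end, for the whole second after the job is handed in: The oil cup points straight up within 0.12 rad (7 degrees), the wheel is at rest, and the bottle, spool, tin and brush are within 20 mm of where they stood, bottle and spool upright (angle between oil_cup's own z axis and vertical below 0.12 rad and velocity of joint star_wheel between -0.05 and 0.05 rad/s and distance of each of dye_b, spool_2, tin_2, brush_d from where it was at the start of the episode below 0.02 m and angle between each of dye_b, spool_2's own z axis and vertical below 0.2 rad); the robot touches nothing.
It fails at once if the press or its wheel is gripped or pushed hard (more than 30 N between it and the fingers) (contact force between the fingers and roller_press above 30 N).
It fails at once if the oil cup itself is pushed (more than 1 N) (contact force between any of the fingers, the arm and oil_cup above 1 N).
It fails at once if the wheel is flung round (faster than 5 rad/s) (velocity of joint star_wheel above 5 rad/s or velocity of joint star_wheel below -5 rad/s).
It fails at once if a bystander is lifted or moved by more than 30 mm (distance of any of dye_b, spool_2, tin_2, brush_d from where it was at the start of the episode above 0.03 m).
It also fails if it takes over 61 s, if anything falls off the work surface, if the arm or the gripper's body presses on something with over 40 N, if the wrist force passes 120 N, or if a joint passes its speed limit or range.

## Working session

There is one attempt and no reset: what is moved stays moved. The work goes in short steps, Python scripts to look and compute and a tool call to move; the robot and the scene stay as the last step left them, time stands still between calls to the robot, and variables do not carry over. Pictures are saved under pics/ and viewed, at most 10 in all, crops included, and the job is handed in when it is done.

Besides the shell and the picture viewer there is one more tool, called after ">>>" as name(argument=value, ...) on one line, values as JSON. servo_tool: Moves the arm, as the interface text tells. Its arguments: {"type":"object","properties":{"rows":{"type":"array","items":{"type":"array","items":{"type":"array","items":{"type":"number"}}}},"squeeze":{"type":"number"}},"required":["rows"]}

```bash
mkdir -p pics; python3 - <<'E'
from station import manip
import cv2
for n in("side","top"):
    cv2.imwrite(f"pics/{n}0.png",manip.snapshot(n)); c=manip.camera_info(n); print(n,c["K"],c["camera_from_world"])
print(manip.sense())
E
```

```text
side [[487.88024804   0.         279.72769062]
 [  0.         487.88024804 198.51057644]
 [  0.           0.           1.        ]] [[ 0.99903878 -0.04318787 -0.00750535 -0.52572409]
 [-0.04021462 -0.83485255 -0.54900273  0.15719788]
 [ 0.0174444   0.54877684 -0.83578686  1.18218745]
 [ 0.          0.          0.          1.        ]]
top [[419.20157186   0.         272.38027747]
 [  0.         419.20157186 204.06114666]
 [  0.           0.           1.        ]] [[ 0.02199503 -0.99961469 -0.01693181  0.04123783]
 [-0.98741611 -0.01906746 -0.15698998  0.55932637]
 [ 0.15660664  0.02017174 -0.98745504  1.02729552]
 [ 0.          0.          0.          1.        ]]
{'t': 0.1, 'q': array([-1.49548502e+00,  5.28398810e-01,  1.43378397e+00, -8.00551018e-06,
        1.18137849e+00, -1.78517265e-01]), 'qd': array([-0.00128192, -0.00245462, -0.00542626, -0.00049806,  0.00217484,
       -0.00053483]), 'tau': array([-4.80969102e-04, -4.43305135e+01, -1.78586483e+01, -1.74111951e-04,
        3.84503874e-03,  9.33931716e-06]), 'tcp_pos': array([ 0.1569145 , -0.60435531,  0.24941257]), 'tool_rot': array([ 9.91956513e-01,  1.26575305e-01,  4.70739624e-05, -9.83187183e-04]), 'force': array([ 0.02381621, -0.11961233, -1.11018006]), 'ft_torque': array([ 0.04124286, -0.03628074, -0.03867937]), 'gripper_force': 0.0, 'finger_gap': 1.0040936379157794}
```

View pics/side0.png

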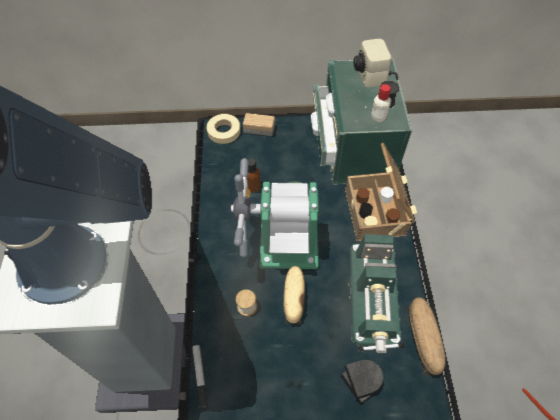

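View pics/top0.png

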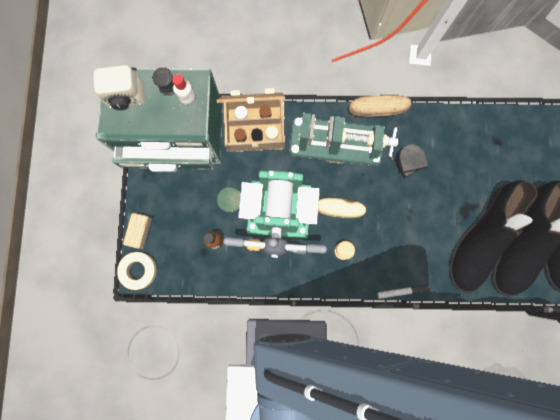

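The top view shows the wheel's hub near (275,246), with spokes left to (228,241) and right to (325,249), and brass glinting at (253,247), left of the hub. The side view shows the hub near (240,206). I'll zoom in on both.

```bash
python3 - <<'E'
import cv2,numpy as np
a=cv2.imread("pics/side0.png")[140:320,190:330]; b=cv2.imread("pics/top0.png")[160:290,190:370]
a=cv2.resize(a,(400,514),interpolation=3); b=cv2.resize(b,(400,289),interpolation=3)
o=np.zeros((514,800,3),np.uint8); o[:,:400]=a; o[:289,400:]=b
cv2.imwrite("pics/z0.png",o)
E
```

```text
(no output)
```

View pics/z0.png

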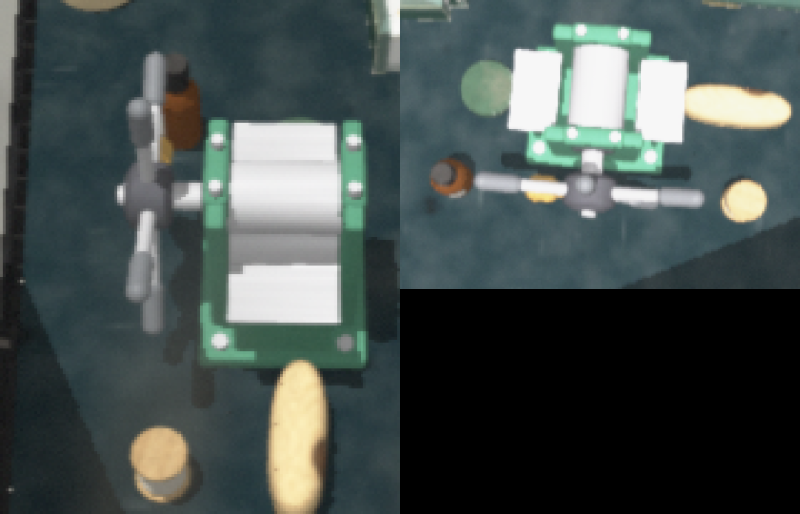

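```bash
cat > h.py <<'E'
import numpy as np,cv2
from station import manip
P={n:(lambda c:np.array(c["K"])@np.array(c["camera_from_world"])[:3])(manip.camera_info(n)) for n in("side","top")}
def tri(s,t):
    X=cv2.triangulatePoints(P["side"],P["top"],np.array(s,float).reshape(2,1),np.array(t,float).reshape(2,1))[:,0]; X=X[:3]/X[3]
    r=[np.linalg.norm(proj(n,X)-p) for n,p in(("side",s),("top",t))]
    return X.round(4),np.round(r,1)
def proj(n,X):
    p=P[n]@np.r_[X,1]; return p[:2]/p[2]
def plane(n,p,z):
    A=P[n]; M=np.c_[A[:,0],A[:,1],-np.r_[p,1]]; v=np.linalg.solve(M,-(A[:,2]*z+A[:,3])); return np.r_[v[:2],z]
S=lambda x,y:(190+x/2.857,140+y/2.857)
T=lambda x,y:(190+(x-400)/2.222,160+y/2.222)
E
python3 - <<'E'
from h import *
for n in P:
    c=manip.camera_info(n)["camera_from_world"];print(n,-np.array(c)[:3,:3].T@np.array(c)[:3,3])
print("cap",tri(S(121,195),T(588,212)))
for s in((152,58),(140,105)): print("L",s,tri(S(*s),T(478,180)))
for s in((138,295),(152,328)): print("R",s,tri(S(*s),T(702,199)))
print("cup",tri(S(166,152),T(540,192)))
print("screws",[plane("top",T(*p),.195).round(3) for p in((573,132),(616,137),(581,30),(624,33))])
print("sscrews",[plane("side",S(*p),.195).round(3) for p in((218,140),(215,187),(355,143),(354,188))])
print("bottle cap top",tri(S(175,62),T(441,175)),"spool",plane("top",T(744,198),.05))
E
```

```text
side [ 0.51091785 -0.54022494  1.07041306]
top [0.39049954 0.03116453 1.102915  ]
cap (array([0.4239, 0.0429, 0.1506]), array([0.2, 0.2]))
L (152, 58) (array([0.4511, 0.1517, 0.1829]), array([0.4, 0.6]))
L (140, 105) (array([0.4444, 0.1576, 0.1151]), array([3.9, 5.4]))
R (138, 295) (array([ 0.4393, -0.0678,  0.1909]), array([0.5, 0.7]))
R (152, 328) (array([ 0.4442, -0.0722,  0.1464]), array([1.5, 1.8]))
cup (array([0.4522, 0.0952, 0.1286]), array([2.4, 3.3]))
screws [array([0.5  , 0.059, 0.195]), array([0.496, 0.017, 0.195]), array([0.603, 0.053, 0.195]), array([0.601, 0.01 , 0.195])]
sscrews [array([0.501, 0.061, 0.195]), array([0.498, 0.018, 0.195]), array([0.605, 0.053, 0.195]), array([0.601, 0.013, 0.195])]
bottle cap top (array([0.4637, 0.2016, 0.111 ]), array([0.6, 0.9])) spool [ 0.44725982 -0.13044841  0.05      ]
```

Triangulation gives the hub at about (0.446, 0.042, 0.145) and a press yaw of about -4°. The spokes stand at roughly 289° and 67–72°, and the cup at about 253°. The wheel therefore needs about 107° clockwise, and one spoke is already near the top. Moving now with the fingers shut.

>>> servo_tool(rows=[[[0,0,6.2,0,0,-0.035,-1],[0,0,6.2,0,0,-0.035,-1],[0,0,6.2,0,0,-0.035,-1],[0,0,0,0.03,-0.03,0,-1],[0,0,0,0.03,-0.03,0,-1],[0,0,0,0.03,-0.03,0,-1],[0,0,0,0.03,-0.03,0,-1],[0,0,0,0.03,-0.03,0,-1]]])

```text
t: 0.77
tcp_pos: [0.3152, -0.4667, 0.355]
tool_rot: [0.999, -0.036, -0.0, -0.0]
force: [0.2, -0.9, -0.5]
finger_gap: -0.001
gripper_force: 0.0
```

>>> servo_tool(rows=[[[0,0,0,0.01,-0.04,0,-1],[0,0,0,0.01,-0.04,0,-1],[0,0,0,0.01,-0.04,0,-1],[0,0,0,0.01,-0.04,0,-1],[0,0,0,0.01,-0.04,0,-1],[0,0,0,0.01,-0.04,0,-1],[0,0,0,0.01,-0.04,0,-1],[0,0,0,0.01,-0.04,0,-1]]])

```text
t: 1.43
tcp_pos: [0.4167, -0.1528, 0.3551]
tool_rot: [0.999, -0.036, -0.0, -0.0]
force: [1.2, -0.9, -0.6]
finger_gap: 0.002
gripper_force: 0.0
```

>>> servo_tool(rows=[[[0,0,0,0.002,-0.037,0,-1],[0,0,0,0.002,-0.037,0,-1],[0,0,0,0.002,-0.037,0,-1],[0,0,0,0.002,-0.037,0,-1],[0,0,0,0.002,-0.037,0,-1],[0,0,0,0.002,-0.037,0,-1],[0,0,0,0.002,-0.037,0,-1],[0,0,0,0,0,0,-1]]])

```text
t: 2.1
tcp_pos: [0.4486, 0.1081, 0.3551]
tool_rot: [0.999, -0.032, -0.0, -0.002]
force: [0.0, -1.2, -0.7]
finger_gap: 0.004
gripper_force: 0.0
```

```bash
python3 - <<'E'
from h import *
a=manip.snapshot("side")[80:300,160:340]; b=manip.snapshot("top")[140:300,170:370]
a=cv2.resize(a,(450,550),interpolation=3); b=cv2.resize(b,(350,280),interpolation=3)
o=np.zeros((550,800,3),np.uint8); o[:,:450]=a; o[:280,450:]=b
cv2.imwrite("pics/z1.png",o)
H=np.array([.446,.042,.145]);y=np.array([.06,.998,0])
for d in(-1,-71,71):
    f=np.radians(d);X=H-y*.12*np.sin(f)+np.array([0,0,.12*np.cos(f)]);p=proj("side",X);q=proj("top",X)
    print(d,(p-[160,80])*2.5,(q-[170,140])*1.75+[450,0])
E
```

```text
-1 [196.20871978 243.40992916] [631.35003287 179.09529461]
-71 [210.74583792 196.58017841] [543.72978689 176.21477106]
71 [195.00697774 416.1194823 ] [724.7867642  190.95939289]
```

View pics/z1.png

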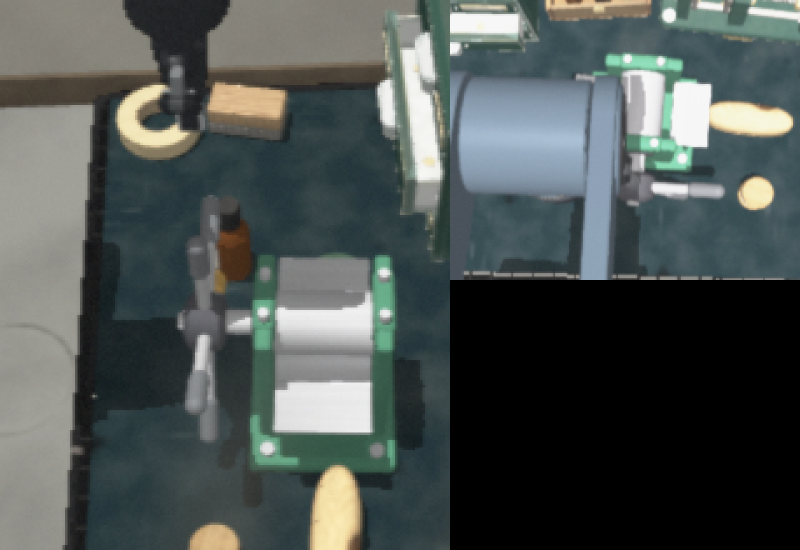

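The side view shows the top spoke's end at about (198,242), matching the prediction for a near-vertical spoke. Fingers are on its left, shut. Lowering, then pushing.

>>> servo_tool(rows=[[[0,0,0,0,0,0.032,-1],[0,0,0,0,0,0.032,-1],[0,0,0,0,0,0.032,-1],[0,0,0,0,0,0.032,-1],[0,0,0,0,0.012,0,-1],[0,0,0,0,0.012,0,-1],[0,0,0,0,0.008,0,-1],[0,0,0,0,0.008,0,-1]]])

```text
t: 2.87
tcp_pos: [0.4459, 0.0611, 0.227]
tool_rot: [0.999, -0.037, -0.001, -0.0]
force: [-0.4, 2.7, 0.0]
finger_gap: 0.001
gripper_force: 0.9
```

>>> servo_tool(rows=[[[0,0,0,0,0.008,0,-1],[0,0,0,0,0.008,0,-1],[0,0,0,0,0.008,0,-1],[0,0,0,0,0.008,0,-1]]])

```text
t: 3.2
tcp_pos: [0.444, 0.0301, 0.2276]
tool_rot: [0.999, -0.036, 0.0, -0.0]
force: [1.1, 4.6, -1.0]
finger_gap: 0.003
gripper_force: 1.4
```

Contact at about 4 N and the wheel is turning. Pushing on.

>>> servo_tool(rows=[[[0,0,0,0,0.008,0,-1],[0,0,0,0,0.008,0,-1],[0,0,0,0,0.008,0,-1],[0,0,0,0,0.008,0,-1],[0,0,0,0,0.007,0,-1],[0,0,0,0,0.006,0,-1],[0,0,0,0,0,0,-1]]])

```text
t: 3.78
tcp_pos: [0.4409, -0.0157, 0.2274]
tool_rot: [0.999, -0.036, 0.0, 0.001]
force: [-0.2, 0.4, 1.0]
finger_gap: -0.002
gripper_force: 0.4
```

>>> servo_tool(rows=[[[0,0,0,0,-0.005,-0.02,-1],[0,0,0,0,0,-0.035,-1],[0,0,0,0,0,-0.035,-1],[0,0,0,0,0,-0.035,-1],[0,0,0,0,0,0,-1]]])

```text
t: 4.2
tcp_pos: [0.445, -0.0108, 0.359]
tool_rot: [0.999, -0.035, 0.007, 0.003]
force: [0.7, 0.0, 1.0]
finger_gap: -0.001
gripper_force: 0.0
```

```bash
python3 - <<'E'
from h import *
a=manip.snapshot("side")[80:300,160:340]; b=manip.snapshot("top")[140:300,170:370]
a=cv2.resize(a,(450,550),interpolation=3); b=cv2.resize(b,(350,280),interpolation=3)
o=np.zeros((550,800,3),np.uint8); o[:,:450]=a; o[:280,450:]=b
cv2.imwrite("pics/z2.png",o)
H=np.array([.446,.042,.145]);y=np.array([.06,.998,0])
for d in(-30,-20,-10,0,40,50,60):
    f=np.radians(d);X=H-y*.12*np.sin(f)+np.array([0,0,.12*np.cos(f)]);p=proj("side",X);q=proj("top",X)
    print(d,(p-[160,80])*2.5,(q-[170,140])*1.75+[450,0])
E
```

```text
-30 [201.98640043 199.21116346] [581.97850513 175.9892825 ]
-20 [199.82782362 210.65586661] [597.73338034 176.77525711]
-10 [197.81904564 226.21621423] [615.03722545 177.87333089]
0 [196.04407137 245.48817675] [633.18024609 179.24297288]
40 [192.6767475  344.65330307] [698.88664196 186.15242821]
50 [192.96784079 370.01191695] [710.31027183 187.86905571]
60 [193.7125576  393.50326815] [718.86787774 189.44583929]
```

View pics/z2.png

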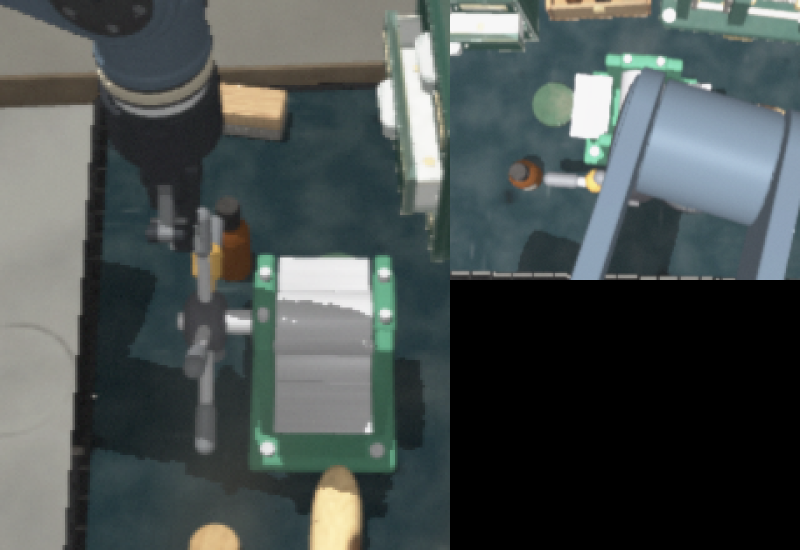

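The side view shows the pushed spoke's end at about (195,365), roughly 49°. The next spoke's end is at (205,212), roughly -22°, and the cup is at (205,265), roughly -59°. I'll go behind that next spoke, staying above the cup's height.

>>> servo_tool(rows=[[[0,0,0,0,-0.035,0,-1],[0,0,0,0,-0.035,0,-1],[0,0,0,0,-0.035,0,-1],[0,0,0,0,-0.035,0,-1],[0,0,0,0,0,0.028,-1],[0,0,0,0,0,0.028,-1],[0,0,0,0,0,0.028,-1],[0,0,0,0,0,0.028,-1]]])

```text
t: 4.97
tcp_pos: [0.4495, 0.1305, 0.2376]
tool_rot: [0.999, -0.035, -0.001, 0.001]
force: [0.8, -1.2, 0.2]
finger_gap: 0.0
gripper_force: 0.0
```

>>> servo_tool(rows=[[[0,0,0,0,0.008,0,-1],[0,0,0,0,0.008,0,-1],[0,0,0,0,0.008,0,-1],[0,0,0,0,0.008,0,-1],[0,0,0,0,0.008,0,-1],[0,0,0,0,0.008,0,-1]]])

```text
t: 5.47
tcp_pos: [0.4487, 0.0816, 0.2419]
tool_rot: [0.999, -0.036, 0.002, -0.0]
force: [0.6, 2.1, 2.1]
finger_gap: 0.001
gripper_force: 1.8
```

>>> servo_tool(rows=[[[0,0,0,0,0.008,0,-1],[0,0,0,0,0.008,0,-1],[0,0,0,0,0.008,0,-1],[0,0,0,0,0.008,0,-1],[0,0,0,0,0.008,0,-1],[0,0,0,0,0.008,0,-1],[0,0,0,0,0.006,0,-1],[0,0,0,0,0,0,-1]]])

```text
t: 6.13
tcp_pos: [0.4431, 0.0274, 0.2399]
tool_rot: [0.999, -0.036, -0.001, 0.0]
force: [0.0, 0.1, 0.7]
finger_gap: -0.004
gripper_force: 0.0
```

```bash
python3 - <<'E'
from h import *
a=manip.snapshot("side")[80:300,160:340]; b=manip.snapshot("top")[140:300,170:370]
a=cv2.resize(a,(450,550),interpolation=3); b=cv2.resize(b,(350,280),interpolation=3)
o=np.zeros((550,800,3),np.uint8); o[:,:450]=a; o[:280,450:]=b
cv2.imwrite("pics/z3.png",o)
H=np.array([.446,.042,.145]);y=np.array([.06,.998,0])
for d in(-60,-50,-40,-36,-30,20,25,30,36,40,108):
    f=np.radians(d);X=H-y*.12*np.sin(f)+np.array([0,0,.12*np.cos(f)]);p=proj("side",X);q=proj("top",X)
    print(d,((p-[160,80])*2.5).round(),((q-[170,140])*1.75+[450,0]).round())
E
```

```text
-60 [209. 191.] [549. 176.]
-50 [206. 189.] [557. 175.]
-40 [204. 192.] [568. 176.]
-36 [203. 194.] [574. 176.]
-30 [202. 199.] [582. 176.]
20 [194. 292.] [669. 183.]
25 [193. 305.] [677. 183.]
30 [193. 318.] [685. 184.]
36 [193. 334.] [694. 185.]
40 [193. 345.] [699. 186.]
108 [202. 458.] [719. 194.]
```

View pics/z3.png

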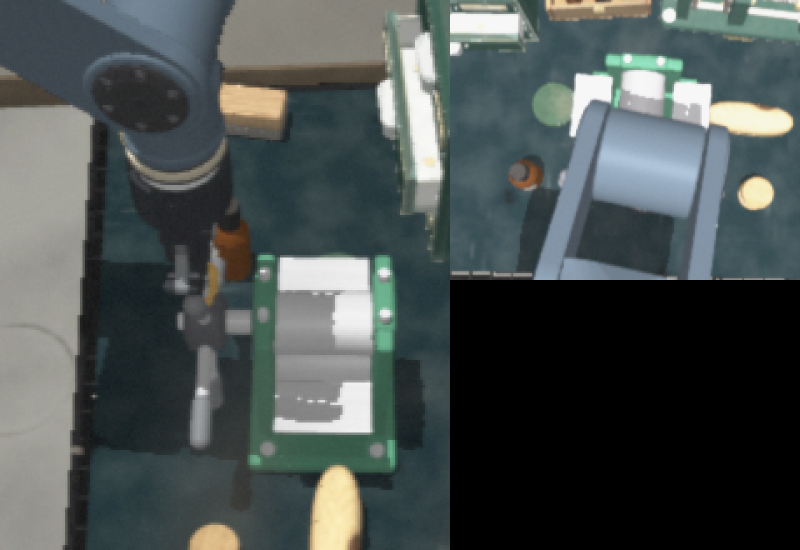

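The front spoke's end is at about (196,308), roughly 27°, so about 9° remains. I'll raise slightly for clearance over the cup and push on slowly.

>>> servo_tool(rows=[[[0,0,0,0,0,0.0,-1],[0,0,0,0,0,-0.009,-1],[0,0,0,0,0.005,0,-1],[0,0,0,0,0.005,0,-1],[0,0,0,0,0.004,0,-1],[0,0,0,0,0.003,0,-1],[0,0,0,0,0.002,0,-1],[0,0,0,0,0,0,-1]]])

```text
t: 6.9
tcp_pos: [0.4422, 0.0093, 0.249]
tool_rot: [0.999, -0.036, -0.0, -0.0]
force: [0.8, 0.4, -0.5]
finger_gap: -0.003
gripper_force: 0.4
```

```bash
python3 - <<'E'
from h import *
print(manip.sense()["tcp_pos"])
a=manip.snapshot("side")[170:290,210:290]
cv2.imwrite("pics/z4.png",cv2.resize(a,(400,600),interpolation=3))
H=np.array([.446,.042,.145]);y=np.array([.06,.998,0])
for d in(30,33,36,39,42,102,108):
  for r in(.071,.129):
    f=np.radians(d);X=H-y*r*np.sin(f)+np.array([0,0,r*np.cos(f)]);p=proj("side",X)
    print(d,r,((p-[210,170])*5).round())
E
```

```text
[0.44218289 0.00929848 0.24903757]
30 0.071 [148. 192.]
30 0.129 [133. 186.]
33 0.071 [148. 200.]
33 0.129 [133. 203.]
36 0.071 [147. 209.]
36 0.129 [133. 220.]
39 0.071 [147. 218.]
39 0.129 [133. 237.]
42 0.071 [147. 227.]
42 0.129 [133. 254.]
102 0.071 [156. 350.]
102 0.129 [150. 480.]
108 0.071 [158. 354.]
108 0.129 [153. 486.]
```

View pics/z4.png

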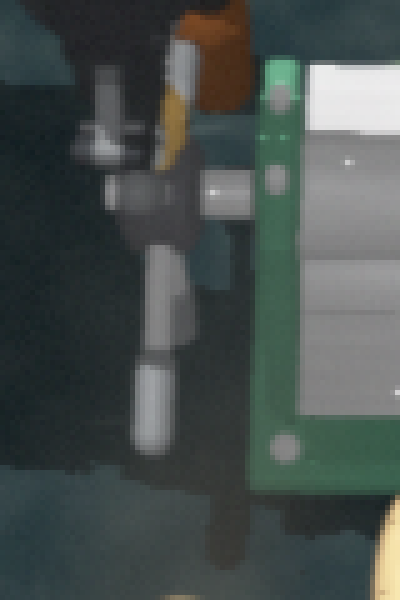

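The end of the front spoke is at about (130,193), which puts it 2–5° short of 36°. I'll retreat for a clear view in both cameras.

>>> servo_tool(rows=[[[0,0,0,0,-0.004,-0.015,-1],[0,0,0,0,0,-0.035,-1],[0,0,0,0,0,-0.035,-1],[0,0,0,0,0,-0.035,-1],[0,0,0,-0.01,0.04,0,-1],[0,0,0,-0.01,0.04,0,-1],[0,0,0,-0.01,0.04,0,-1],[0,0,0,-0.01,0.04,0,-1]]])

```text
t: 7.62
tcp_pos: [0.3907, -0.1445, 0.3698]
tool_rot: [0.999, -0.034, 0.0, 0.001]
force: [0.6, -0.2, 0.2]
finger_gap: -0.0
gripper_force: 0.0
```

>>> servo_tool(rows=[[[0,0,0,0,0.04,0,-1],[0,0,0,0,0.04,0,-1],[0,0,0,0,0.04,0,-1],[0,0,0,0,0.04,0,-1],[0,0,0,0,0.04,0,-1],[0,0,0,0,0.04,0,-1],[0,0,0,0,0,0,-1]]])

```text
t: 8.2
tcp_pos: [0.3736, -0.3905, 0.3688]
tool_rot: [0.999, -0.038, -0.0, 0.003]
force: [1.0, 0.1, -0.1]
finger_gap: -0.001
gripper_force: 0.0
```

```bash
python3 - <<'E'
from h import *
a=manip.snapshot("side")[170:290,210:290];b=manip.snapshot("top")[200:290,210:340]
o=np.zeros((600,800,3),np.uint8);o[:,:400]=cv2.resize(a,(400,600),interpolation=3)
o[:277,400:]=cv2.resize(b,(400,277),interpolation=3)
cv2.imwrite("pics/z5.png",o)
E
```

```text
(no output)
```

View pics/z5.png

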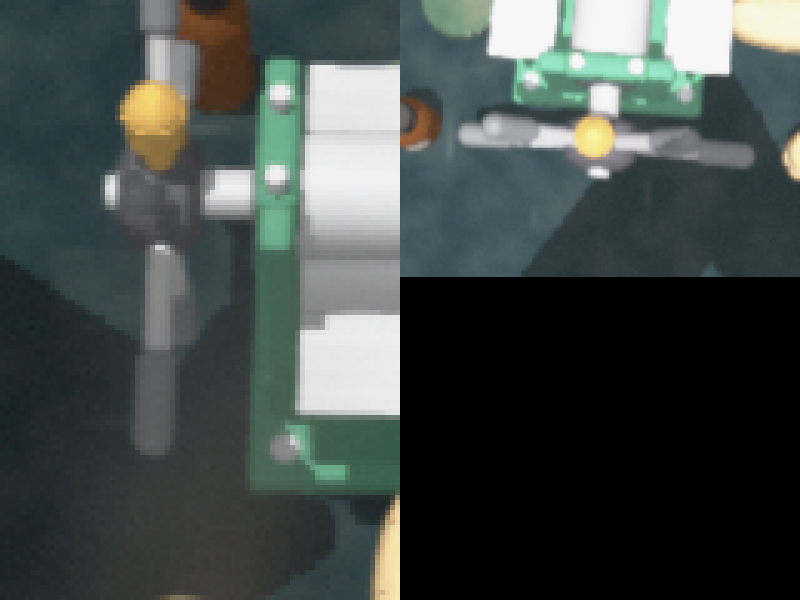

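```bash
python3 - <<'E'
from h import *
S5=lambda x,y:(210+x/5,170+y/5)
T5=lambda x,y:(210+(x-400)/3.077,200+y/3.077)
print("cup dome",tri(S5(153,112),T5(594,137)))
print("cap",tri(S5(110,190),T5(599,172)))
print("R long",tri(S5(153,445),T5(748,155)))
H=np.array([.446,.042,.145]);y=np.array([.06,.998,0])
inv=lambda p,q:(((p-[210,170])*5).round(),((q-[210,200])*3.077+[400,0]).round())
print("hub",inv(proj("side",H),proj("top",H)))
for d,r in((-20,.065),(-10,.065),(0,.065),(10,.065),(20,.065),(36,.115),(36,.075),(108,.115),(-36,.115),(-36,.08),(-108,.115),(55,.115),(72,.115),(144,.115),(-72,.115)):
    f=np.radians(d);X=H-y*r*np.sin(f)+np.array([0,0,r*np.cos(f)]);print(d,r,*inv(proj("side",X),proj("top",X)))
E
```

```text
cup dome (array([0.4458, 0.0462, 0.207 ]), array([0.2, 0.2]))
cap (array([0.423 , 0.0428, 0.1519]), array([0.1, 0.1]))
R long (array([ 0.4397, -0.069 ,  0.1218]), array([0.1, 0.1]))
hub (array([163., 197.]), array([601., 141.]))
-20 0.065 [156.  79.] [568. 134.]
-10 0.065 [154.  96.] [584. 135.]
0 0.065 [152. 116.] [600. 136.]
10 0.065 [151. 140.] [616. 137.]
20 0.065 [150. 165.] [632. 139.]
36 0.115 [137. 217.] [700. 141.]
36 0.075 [147. 210.] [663. 141.]
108 0.115 [154. 454.] [744. 156.]
-36 0.115 [157. -50.] [499. 125.]
-36 0.08 [159.  27.] [532. 130.]
-108 0.115 [182.  45.] [460. 132.]
55 0.115 [138. 309.] [736. 147.]
72 0.115 [141. 377.] [754. 151.]
144 0.115 [169. 427.] [685. 155.]
-72 0.115 [172. -45.] [448. 126.]
```

The cup now leans about 3° short of upright. That is inside tolerance, but I'll give one small nudge for margin.

>>> servo_tool(rows=[[[0,0,0,0.004,-0.037,0,-1],[0,0,0,0.004,-0.037,0,-1],[0,0,0,0.004,-0.037,0,-1],[0,0,0,0.004,-0.037,0,-1],[0,0,0,0.004,-0.037,0,-1],[0,0,0,0.004,-0.037,0,-1],[0,0,0,0.004,-0.037,0,-1],[0,0,0,0.004,-0.037,0,-1]]])

```text
t: 8.97
tcp_pos: [0.4263, -0.0863, 0.3695]
tool_rot: [0.999, -0.035, -0.0, 0.0]
force: [-0.3, 0.3, 0.5]
finger_gap: -0.0
gripper_force: 0.0
```

>>> servo_tool(rows=[[[0,0,0,0.004,-0.037,0,-1],[0,0,0,0.004,-0.037,0,-1],[0,0,0,0.004,-0.037,0,-1],[0,0,0,0,0,0,-1],[0,0,0,0,0,0,-1]]])

```text
t: 9.38
tcp_pos: [0.446, 0.0232, 0.3694]
tool_rot: [0.999, -0.032, -0.0, 0.0]
force: [-0.1, -0.5, 0.2]
finger_gap: -0.002
gripper_force: 0.0
```

>>> servo_tool(rows=[[[0,0,0,0,0.007,0,-1],[0,0,0,0,0,0.03,-1],[0,0,0,0,0,0.03,-1],[0,0,0,0,0,0.03,-1],[0,0,0,0,0,0.015,-1],[0,0,0,0,0,0.007,-1],[0,0,0,0,0,0,-1],[0,0,0,0,0,0,-1]]])

```text
t: 10.05
tcp_pos: [0.4471, 0.0122, 0.2578]
tool_rot: [0.999, -0.036, 0.0, 0.0]
force: [1.2, -0.4, 0.9]
finger_gap: -0.003
gripper_force: 0.0
```

>>> servo_tool(rows=[[[0,0,0,0,0,0.008,-1],[0,0,0,0,0.002,0,-1],[0,0,0,0,0.002,0,-1],[0,0,0,0,0.002,0,-1],[0,0,0,0,0.002,0,-1],[0,0,0,0,0.001,0,-1],[0,0,0,0,0,0,-1],[0,0,0,0,0,0,-1]]])

```text
t: 10.72
tcp_pos: [0.4462, 0.0045, 0.2495]
tool_rot: [0.999, -0.035, 0.0, -0.0]
force: [0.6, 1.0, 0.3]
finger_gap: 0.004
gripper_force: 0.8
```

Now ~2° further round. Retreating and checking.

>>> servo_tool(rows=[[[0,0,0,0,-0.004,-0.015,-1],[0,0,0,0,0,-0.035,-1],[0,0,0,0,0,-0.035,-1],[0,0,0,0,0,-0.035,-1],[0,0,0,-0.01,0.04,0,-1],[0,0,0,-0.01,0.04,0,-1],[0,0,0,-0.01,0.04,0,-1],[0,0,0,-0.01,0.04,0,-1]]])

```text
t: 11.38
tcp_pos: [0.3944, -0.1498, 0.3699]
tool_rot: [0.999, -0.034, 0.0, 0.001]
force: [1.6, -0.4, 1.1]
finger_gap: -0.003
gripper_force: 0.0
```

>>> servo_tool(rows=[[[0,0,0,0,0.04,0,-1],[0,0,0,0,0.04,0,-1],[0,0,0,0,0.04,0,-1],[0,0,0,0,0.04,0,-1],[0,0,0,0,0.04,0,-1],[0,0,0,0,0.04,0,-1],[0,0,0,0,0,0,-1],[0,0,0,0,0,0,-1]]])

```text
t: 12.05
tcp_pos: [0.3774, -0.39, 0.3686]
tool_rot: [0.999, -0.037, -0.001, -0.0]
force: [-0.5, -0.2, 0.4]
finger_gap: 0.001
gripper_force: 0.0
```

```bash
python3 - <<'E'
from h import *
a=manip.snapshot("side")[170:290,210:290];b=manip.snapshot("top")[200:290,210:340]
o=np.zeros((600,800,3),np.uint8);o[:,:400]=cv2.resize(a,(400,600),interpolation=3)
o[:277,400:]=cv2.resize(b,(400,277),interpolation=3)
cv2.imwrite("pics/z6.png",o)
E
```

```text
(no output)
```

View pics/z6.png

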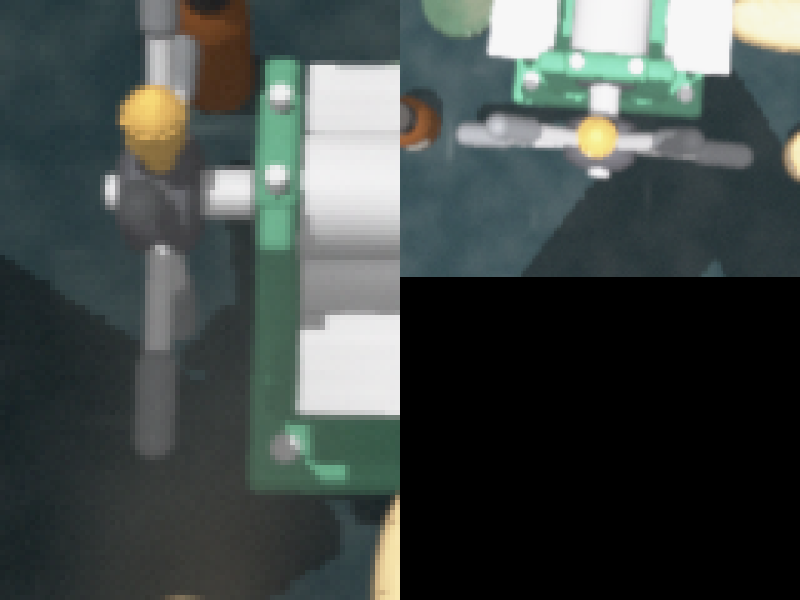

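The cup's dome is now at about (598,137) in the top view, against about 600 expected for upright. In the side view it is at about (153,117), against 116 expected. It is upright within about 1–2°, the hands are clear, and the bystanders still stand. Handing in.

```bash
python3 -c "
from station import manip
print(manip.sign_off())"
```

```text
the job is handed in; nothing more can be done
None
```

I turned the wheel until the oil cup pointed straight up, within about 2° by the camera images. It was at rest with the arm clear and the bottle, spool, tin and brush untouched, and I handed the job in at about 12 s; the hand-in gave no verdict.

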